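# Free the seized clamp knob and nip the media bottle

## Task

The black knob of the bottle clamp on the shaker tray has seized. Grip it firmly, break it loose with a short firm twist clockwise (seen from above), then keep turning it to run the jaw forward until the glass bottle has been pushed back against its V stop and is held snugly upright between the two. Nip it, do not crush the glass; work the clamp by its knob only, leave everything else on the bench alone, and let go of the knob at the end.

Things in the scene. Friction and masses are not known exactly. Their poses are not given: they have to be found in the camera images.
- tray: Aluminium shaker tray fixed to the bench, 340 x 200 x 12 mm, carrying the clamp. Origin on its underside on its long middle line, 10 mm from its centre towards the knob; its x axis is the way the jaw advances, z up.
- stop_slots (a point): Fixed point on the tray, 12 mm over the bench, near the steel V stop (50 mm tall, 85 mm wide) that stands beyond the bottle and opens towards the jaw. The stop was slid along its slots and its place is not known: the jaw must travel 15 to 24 mm from its start before the bottle is seated in the V. Find that by feel.
- housing: Grey drive housing of the clamp, fixed on the tray under the knob: 84 x 84 mm, its top 66 mm over the bench, with a 34 mm round collar up to 82 mm. Origin: centre of its underside, 12 mm over the bench.
- knob_grip (a point): Where to grip the black fluted knob: on its upright axis, 18 mm above its underside, 16 mm below its top, 102 mm over the bench. The knob is 52 mm across its eight lobes, 34 mm tall; grip it from above at any yaw, with 30 N or more or the fingers slip. Seized, it needs about 0.8 N m over the first 0.2 rad, then it snaps free; from 0.6 rad on it turns easily.
- knob (a joint): Turn of the knob in rad, 0 at the start, growing clockwise seen from above, stop at 2.7; 12 mm of jaw per rad; regrasp as needed. Loose, it drags 0.12 N m while turning (less, or even backwards, shows when standing still); each newton of the jaw on the bottle adds 0.012 N m to what it read before. Friction keeps the knob where it is left and holds a nip of about 10 N when let go (a harder one eases back to that).
- jaw: Steel jaw plate, 50 mm wide, 36 mm tall, sliding out of the drive housing along the tray's x. Origin in the plane of its front face, on its middle line, 12 mm over the bench; the face spans 30 to 66 mm over the bench. Its rubber face is sprung, 8 N per mm.
- bottle: Empty glass media bottle with a screw cap, loose, upright on the tray between jaw and V stop: 56 mm in diameter, 100 mm tall, about 120 g. Origin: centre of its underside, 12 mm over the bench. It starts 8 to 12 mm from the jaw and clear of the stop, and slides with about 1 N. A nip of 4 N or more is snug; above 25 N from the jaw the glass may crack.
- vial: Small glass bottle, 34 mm in diameter, 70 mm tall, standing on the tray beside the bottle. Leave it. Origin: centre of its underside.
- dishes: Stack of three dishes, 90 mm in diameter, 44 mm tall. Leave it. Origin: centre of its underside.
- jar: White plastic jar, 84 mm in diameter, 110 mm tall. Leave it. Origin: centre of its underside.
- beaker: Open glass beaker, 76 mm in diameter, 95 mm tall. Leave it. Origin: centre of its underside.
- rack: White rack of capped tubes, 140 x 60 mm, 130 mm tall. Leave it. Origin: centre of its underside.
- marker: Black marker pen, 12 mm thick, about 130 mm long, lying along its x. Leave it. Origin: under its middle.
- bottle_b: Larger bottle with blue cap, 70 mm in diameter, 135 mm tall, off the tray. Leave it. Origin: centre of its underside.

How it is judged (in metres and radians):
On the way, in this order (a step that is already met when the one before it is completed fails the run):
1. the knob is broken loose: turned clockwise by more than 0.3 rad (value of joint knob above 0.3 rad), for 0.05 s.
2. the jaw nips the bottle with at least 4 N (value of joint knob above 1.1 rad and contact force between jaw and bottle above 4 N and angle between bottle's own z axis and vertical below 0.06 rad), for 0.2 s.
At the end, for the whole second after the job is handed in: the bottle stands upright (within 0.06 rad) and still, and the jaw, run forward by the knob (more than 1.1 rad from its start), presses on it with at least 4 N, with the knob let go and at rest (all of step 2 and linear speed of bottle below 0.01 m/s and velocity of joint knob below 0.05 rad/s); the robot touches nothing.
It fails at once if the jaw presses on the glass bottle with more than 25 N (contact force between jaw and bottle above 25 N).
It fails at once if the robot touches the bottle or the jaw (contact force between any of the arm, the fingers and bottle above 1 N or contact force between any of the arm, the fingers and jaw above 1 N).
It fails at once if a bystander is moved by more than 15 mm (distance of any of vial, dishes, jar, beaker, rack, marker, bottle_b from where it was at the start of the episode above 0.015 m).
It also fails if it takes over 64 s, if anything falls off the work surface, if the arm or the gripper's body presses on something with over 40 N, if the wrist force passes 120 N, or if a joint passes its speed limit or range.

## Robot

A 6-joint arm with a two-finger parallel gripper is mounted at the origin on the work surface. World frame = base frame: x ahead of the robot, y to its left, z up, the work surface at z = 0. Lengths are in mm, angles in rad, forces in N, time in s.
With the tool pointing down it reaches from about 400 to 925 mm from the base axis. Payload 12.5 kg.
Tool frame: the origin (TCP) lies on the mounting face of the last link; the fingertips stand 190 mm ahead of it and the grasp point (between the pads) lies 171 mm ahead of it (env.grasp_offset is the distance from the TCP to the grasp point, in mm); z points along the fingers, y is the direction in which the jaws open and shut (so a half turn about z gives the same grasp; the last joint's range is limited). The gripper opens to 95 mm and grips with 3 to 60 N. Pads are 20 mm wide; open, the fingers measure 119 mm over their backs; the gripper's body (75 mm by 180 mm) begins 59 mm behind the grasp point.
Start: joints at [1.032, 0.491, 1.559, -0, 1.092, -0.106], TCP at [262.111, 567.382, 404.761] pointing down, gripper open.
Joint ranges: [-3.1, 3.1], [-0.84, 2.19], [0.05, 2.79], [-1.13, 4.28], [0.06, 2.93], [-2.69, 2.69]. Speed limits (rad/s): [2.22, 2.22, 2.79, 3.14, 3.14, 3.14].

## Interface

Orientations are given as [roll, pitch, yaw] about the fixed x, y, z axes, in that order (R = Rz(yaw) Ry(pitch) Rx(roll)).
In Python, from cell import env, viewer gives the robot as it stands.
- The arm moves only by the tool play_rows, never from a script. Its argument "increments" is a list of rows, each an object of numbers: "dx", "dy", "dz": the shift along the tool's x, y, z in mm; "rx", "ry", "rz": the turn, a rotation vector about the tool's x, y, z in units of 6 degrees (1.0 is 6 degrees). A call has 1 to 8 rows; each row is the pose to reach, as a shift and turn from the pose measured when the call began, along the tool's axes at that moment; what a row does not reach only later rows make up. A row lasts 1/12 s, in which the tool goes at most 41.7 mm and 7.16 degrees, less where a joint would pass 70% of its speed; a pose out of reach is approached as far as the arm can. A call with a gripper value outside its range is refused whole. "fingers" is the opening, from 0 (shut) to 1 (fully open), set as the call begins (left out, the last holds). The fingers move at their own pace and stop on an object; the grip force is fixed at half the most. Time passes only in rows, so rows that repeat a pose let the fingers close. It gives the time, the measured TCP pose, the force and the opening at its end, in the units of the state.
- env.state(): the state, without advancing time (a new reading comes with each control period).
- viewer.read_camera(name): name is "scene" or "side" or "wrist"; returns a dict with "image" (384x512x3 uint8, red, green, blue), "fx", "fy", "cx", "cy" (pixels), "rvec" (rotation vector, rad) and "tvec" (3), from world to camera coordinates, as OpenCV has them. Camera axes: x right, y down, z forward; pixel columns grow to the right and rows downward; lengths in mm; the calibration is good to about 2 mm. A picture is of the moment at which its call begins. There is no depth.
- env.job_done(): hands the job in, once; it reports no verdict.
The state is a dict: "t": time; "joints": joint angles; "qvel": joint speeds; "tau": joint torques, N m; "eef_pos": TCP position; "tcp_rot": TCP orientation; "ft_force": force on the tool from outside, world axes, zero at the start; "moment": the same for the moment, N m; "opening": opening from 0.0 (shut) to 1.0 (fully open).
Only numpy, scipy, OpenCV 4.12 (cv2) and the standard library are available. Lean on these libraries where they do the work, as an engineer would, in place of code of your own. Each camera call takes 0.05 s, during which the arm holds its last target.

## Working session

There is one attempt and no reset: what is moved stays moved. The work goes in short steps, Python scripts to look and compute and a tool call to move; the robot and the scene stay as the last step left them, time stands still between calls to the robot, and variables do not carry over. Pictures are saved under pics/ and viewed, and the job is handed in when it is done.

Besides the shell and the picture viewer there is one more tool, called as a command line: name --argument value ..., lists and objects as JSON in quotes. play_rows: Moves the arm, as the interface text tells. Its arguments: {"type":"object","properties":{"increments":{"type":"array","items":{"type":"object","properties":{"dx":{"type":"number"},"dy":{"type":"number"},"dz":{"type":"number"},"rx":{"type":"number"},"ry":{"type":"number"},"rz":{"type":"number"}}}},"fingers":{"type":"number"}},"required":["increments"]}

```bash
ls; mkdir -p pics
python3 - <<'E'
from cell import env, viewer
import cv2
for n in("scene","side","wrist"):
    c=viewer.read_camera(n); cv2.imwrite(f"pics/{n}0.png",cv2.cvtColor(c["image"],cv2.COLOR_RGB2BGR))
    print(n,c["fx"],c["cx"],c["cy"],c["rvec"],c["tvec"])
print(env.state(),env.grasp_offset)
E
```

```text
pics
scene 374.2324397599041 253.16159462441087 193.39784177373846 [ 0.97521712  2.60716572 -0.89026029] [ 386.56979302 -288.95888668 1118.5303985 ]
side 372.30619352818087 255.7075008620019 191.1665743990358 [ 0.36185029 -2.75893633  1.18193849] [605.36384109 105.86848851 736.54653885]
wrist 266.3083266326551 256.4697188481778 187.81438735239834 [-2.46920339 -1.57868901 -0.19383404] [-624.98267776  -26.23048353  388.41355127]
{'t': 0.15, 'joints': array([ 1.03241385e+00,  4.91431093e-01,  1.55929169e+00,  7.70262310e-06,
        1.09165971e+00, -1.05583208e-01]), 'qvel': array([-0.00127961, -0.00340278, -0.00161918, -0.00011476,  0.00120697,
        0.000113  ]), 'tau': array([ 2.47891534e-03, -6.12893200e+01, -2.58280009e+01,  6.92314119e-02,
        4.74017859e-02, -6.29412239e-05]), 'eef_pos': array([262.09892837, 567.37965671, 404.29582678]), 'tcp_rot': array([-3.14080793e+00, -9.00333468e-05,  2.70878980e+00]), 'ft_force': array([-0.18569711,  0.23502201,  0.49461511]), 'moment': array([ 5.48818772e-02,  1.58439304e-02, -8.26504452e-05]), 'opening': 0.9980429638410753} 171.3
```

View pics/scene0.png

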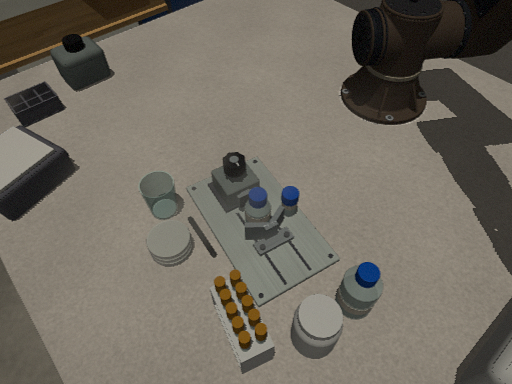

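View pics/side0.png

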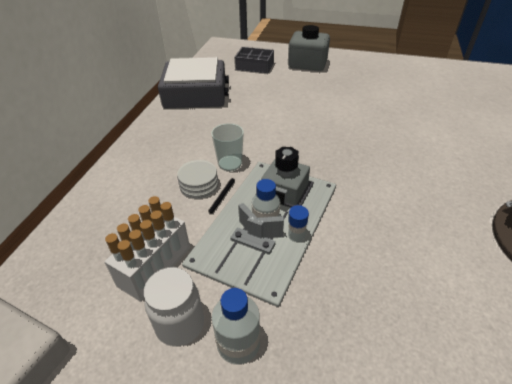

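View pics/wrist0.png

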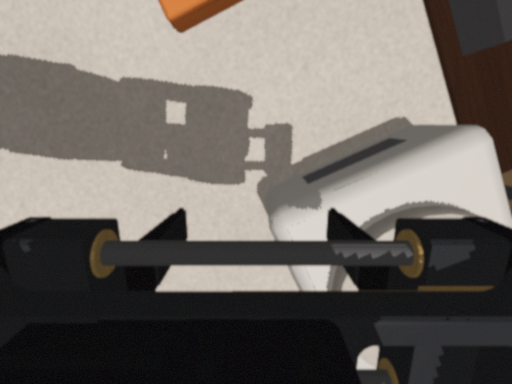

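```bash
cat > h.py <<'E'
import numpy as np, cv2
from cell import env, viewer
def ray(c,u,v):
    R=cv2.Rodrigues(np.array(c["rvec"]))[0]; t=np.array(c["tvec"])
    d=R.T@np.array([(u-c["cx"])/c["fx"],(v-c["cy"])/c["fy"],1]); return -R.T@t,d/np.linalg.norm(d)
def plane(c,u,v,z):
    o,d=ray(c,u,v); return o+d*(z-o[2])/d[2]
def tri(rs):
    A=0;b=0
    for o,d in rs:
        P=np.eye(3)-np.outer(d,d);A=A+P;b=b+P@o
    return np.linalg.solve(A,b)
def proj(c,p): 
    return cv2.projectPoints(np.array([p],float),np.array(c["rvec"]),np.array(c["tvec"]),np.array([[c["fx"],0,c["cx"]],[0,c["fy"],c["cy"]],[0,0,1.]]),None)[0].ravel()
def save(c,n,box=None,s=1):
    im=cv2.cvtColor(c["image"],cv2.COLOR_RGB2BGR)
    if box: im=im[box[1]:box[3],box[0]:box[2]]
    cv2.imwrite("pics/"+n,cv2.resize(im,None,fx=s,fy=s,interpolation=cv2.INTER_CUBIC))
E
python3 - <<'E'
from h import *
a=viewer.read_camera("scene"); b=viewer.read_camera("side")
save(a,"sc1.png",(170,130,350,310),4/1.25); save(b,"si1.png",(190,130,350,300),3.4)
for c,(x0,y0,x1,y1) in((a,(215,148,255,185)),(b,(268,142,306,176))):
    g=c["image"].max(2)[y0:y1,x0:x1]
    m=(g<45).astype(np.uint8)
    n,l,s,ce=cv2.connectedComponentsWithStats(m)
    k=1+np.argmax(s[1:,4]); print(s[k],ce[k]+[x0,y0]); 
    x,y,w,h=s[k][:4]; print("bbox centre",x0+x+w/2-.5,y0+y+h/2-.5)
    for z in (101,118): print(z,plane(c,*(ce[k]+[x0,y0]),z))
E
```

```text
[  9   4  22  26 340] [234.86470588 166.60882353]
bbox centre 234.5 164.5
101 [561.55215274  -1.95978973 101.        ]
118 [570.52468709  10.28235271 118.        ]
[  8   6  22  24 395] [286.58481013 160.85316456]
bbox centre 286.5 159.5
101 [ 5.59192261e+02 -2.92847199e-01  1.01000000e+02]
118 [555.55124687  20.55133182 118.        ]
```

View pics/sc1.png

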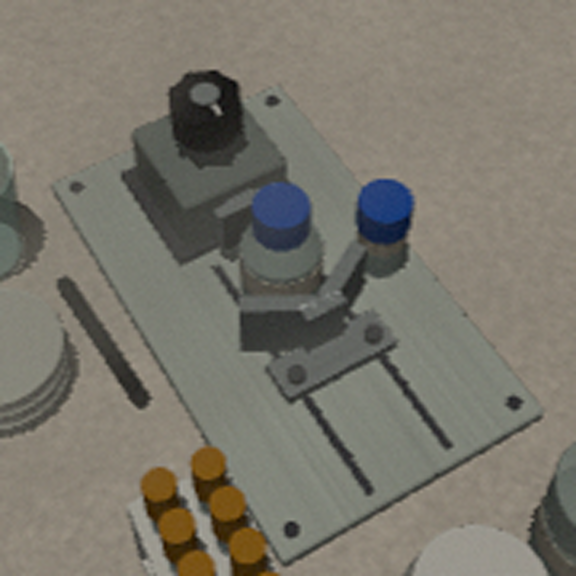

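View pics/si1.png

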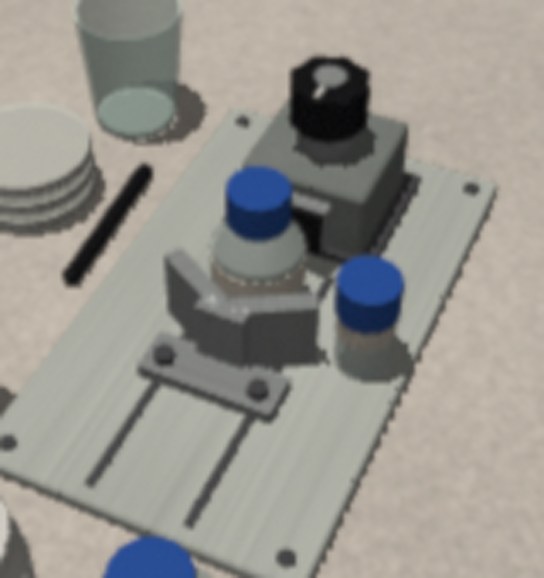

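Run:
```python
from h import *
a=viewer.read_camera("scene"); b=viewer.read_camera("side")
A=lambda x,y:(170+x/3.2-.35,130+y/3.2-.35); B=lambda x,y:(190+x/3.4-.35,130+y/3.4-.35)
p=A(204,93);q=B(330,75)
print("knob top",plane(a,*p,118),plane(b,*q,118),tri([ray(a,*p),ray(b,*q)]))
SA=np.array([plane(a,*A(*s),12) for s in((272,100),(77,187),(514,402),(291,530))])
SB=np.array([plane(b,*B(*s),12) for s in((471,188),(242,121),(286,558),(8,443))])
print(SA.round(1));print(SB.round(1))
for S in(SA,SB):
    d=(S[2]-S[0]+S[3]-S[1]);print("yaw x axis",np.arctan2(d[1],d[0]),"centre",S.mean(0), np.linalg.norm(d)/2)
p=A(281,203);q=B(259,190)
# caps
print("bottle cap top",plane(a,*p,112),plane(b,*q,112))
p=A(386,200);q=B(371,279);print("vial",plane(a,*p,82),plane(b,*q,82))
```

```text
knob top [558.50525836  -9.48010038 118.        ] [561.51949848  -9.11488981 118.        ] [560.67127357  -6.48020741 120.89104755]
[[464.7 -48.   12. ]
 [632.  -77.8  12. ]
 [520.9 257.9  12. ]
 [688.9 227.5  12. ]]
[[467.8 -46.8  12. ]
 [635.7 -77.3  12. ]
 [523.8 258.9  12. ]
 [690.7 228.1  12. ]]
yaw x axis 1.3877762176788506 centre [576.64322213  89.92168931  12.        ] 310.7815300703661
yaw x axis 1.3909627546632015 centre [579.48459307  90.74581513  12.        ] 310.5882510909096
bottle cap top [578.18600798  91.78251235 112.        ] [579.72672656  96.05844565 112.        ]
vial [508.60068255 118.61912182  82.        ] [509.89456742 119.43254459  82.        ]
```

play_rows --increments '[{"dx": -25, "dy": -20}, {"dx": -55, "dy": -43}, {"dx": -87, "dy": -68}, {"dx": -119, "dy": -93}, {"dx": -151, "dy": -118}, {"dx": -183, "dy": -143}, {"dx": -215, "dy": -168}, {"dx": -247, "dy": -193}]' --fingers 0.85

```text
invalid input
```

play_rows --increments '[{"dx": -25, "dy": -20, "dz": 0, "rx": 0, "ry": 0, "rz": 0}, {"dx": -55, "dy": -43, "dz": 0, "rx": 0, "ry": 0, "rz": 0}, {"dx": -87, "dy": -68, "dz": 0, "rx": 0, "ry": 0, "rz": 0}, {"dx": -119, "dy": -93, "dz": 0, "rx": 0, "ry": 0, "rz": 0}, {"dx": -151, "dy": -118, "dz": 0, "rx": 0, "ry": 0, "rz": 0}, {"dx": -183, "dy": -143, "dz": 0, "rx": 0, "ry": 0, "rz": 0}, {"dx": -215, "dy": -168, "dz": 0, "rx": 0, "ry": 0, "rz": 0}, {"dx": -247, "dy": -193, "dz": 0, "rx": 0, "ry": 0, "rz": 0}]' --fingers 0.85

```text
t: 1.02
eef_pos: [405.8, 286.8, 404.9]
tcp_rot: [3.141, 0.0, 2.709]
ft_force: [1.0, 0.0, 0.1]
opening: 0.848
```

play_rows --increments '[{"dx": -32, "dy": -25, "dz": 0, "rx": 0, "ry": 0, "rz": 0}, {"dx": -64, "dy": -50, "dz": 0, "rx": 0, "ry": 0, "rz": 0}, {"dx": -96, "dy": -75, "dz": 0, "rx": 0, "ry": 0, "rz": 0}, {"dx": -128, "dy": -100, "dz": 0, "rx": 0, "ry": 0, "rz": 0}, {"dx": -160, "dy": -124, "dz": 0, "rx": 0, "ry": 0, "rz": 0}, {"dx": -192, "dy": -149, "dz": 0, "rx": 0, "ry": 0, "rz": 0}, {"dx": -224, "dy": -174, "dz": 0, "rx": 0, "ry": 0, "rz": 0}, {"dx": -250, "dy": -193, "dz": 0, "rx": 0, "ry": 0, "rz": 0}]'

```text
t: 1.68
eef_pos: [552.7, 4.0, 405.0]
tcp_rot: [3.141, 0.001, 2.708]
ft_force: [-0.3, 0.4, 0.4]
opening: 0.851
```

play_rows --increments '[{"dx": 0, "dy": 0, "dz": 0, "rx": 0, "ry": 0, "rz": 0}, {"dx": 0, "dy": 0, "dz": 0, "rx": 0, "ry": 0, "rz": 0}]'

```text
t: 1.85
eef_pos: [553.1, 2.4, 404.6]
tcp_rot: [3.142, 0.0, 2.705]
ft_force: [0.2, 0.3, 0.3]
opening: 0.852
```

play_rows --increments '[{"dx": -6, "dy": -4, "dz": 15, "rx": 0, "ry": 0, "rz": 0}, {"dx": -11, "dy": -7.5, "dz": 35, "rx": 0, "ry": 0, "rz": 0}, {"dx": -11, "dy": -7.5, "dz": 55, "rx": 0, "ry": 0, "rz": 0}, {"dx": -11, "dy": -7.5, "dz": 65, "rx": 0, "ry": 0, "rz": 0}, {"dx": -11, "dy": -7.5, "dz": 65, "rx": 0, "ry": 0, "rz": 0}]'

```text
t: 2.27
eef_pos: [559.3, -8.0, 337.9]
tcp_rot: [-3.141, -0.003, 2.706]
ft_force: [-0.0, 0.3, 0.4]
opening: 0.851
```

Run:
```python
from h import *
c=viewer.read_camera("wrist"); save(c,"w1.png")
s=env.state(); print(s["eef_pos"],s["moment"],s["ft_force"],s["joints"])
print(proj(c,[560,-9,118]), proj(c,list(s["eef_pos"][:2])+[118]))
save(viewer.read_camera("side"),"s2.png")
```

```text
[559.70009313  -8.14110381 339.271362  ] [ 0.01290615 -0.00192561  0.05000584] [-0.62973458  0.14276833  0.33277222] [-1.32544792e-01  4.75975530e-01  1.79307584e+00 -2.21587045e-05
  8.73909233e-01 -1.26788533e+00]
[255.8561773  212.56100278] [256.68220364 211.79767178]
```

View pics/w1.png

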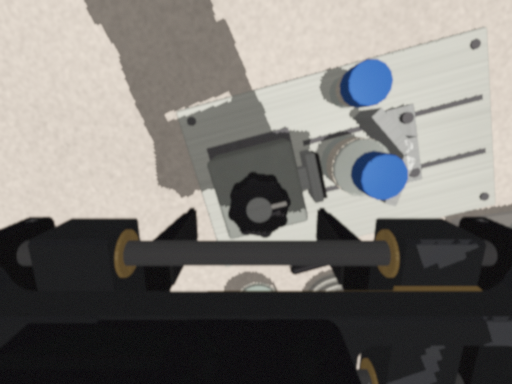

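View pics/s2.png

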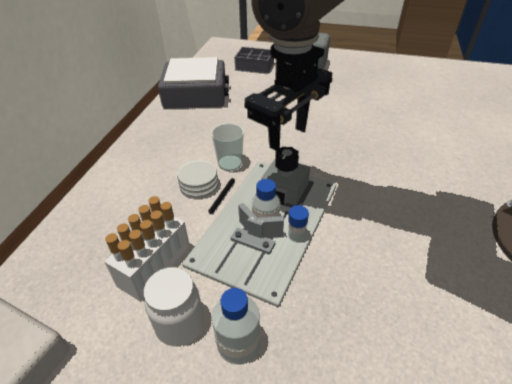

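Run:
```python
from h import *
c=viewer.read_camera("wrist")
print(plane(c,259,208.5,118))
# hypothetical: pointer line & housing for axis
print(plane(c,286,204,118))
```

```text
[560.04594721  -5.99965332 118.        ]
[565.6860345   14.96087231 118.        ]
```

play_rows --increments '[{"dx": 0, "dy": 0, "dz": 12, "rx": 0, "ry": 0, "rz": 0}, {"dx": 0, "dy": 0, "dz": 27, "rx": 0, "ry": 0, "rz": 0}, {"dx": 0, "dy": 0, "dz": 42, "rx": 0, "ry": 0, "rz": 0}, {"dx": 0, "dy": 0, "dz": 54, "rx": 0, "ry": 0, "rz": 0}, {"dx": 0, "dy": 0, "dz": 62, "rx": 0, "ry": 0, "rz": 0}, {"dx": 0, "dy": 0, "dz": 66, "rx": 0, "ry": 0, "rz": 0}, {"dx": 0, "dy": 0, "dz": 66, "rx": 0, "ry": 0, "rz": 0}]'

```text
t: 3.0
eef_pos: [560.2, -8.3, 274.6]
tcp_rot: [3.141, 0.001, 2.706]
ft_force: [-0.6, 0.2, -1.1]
opening: 0.85
```

Run:
```python
from h import *
c=viewer.read_camera("wrist"); save(c,"w2.png")
s=env.state(); print(s["eef_pos"],s["moment"],s["ft_force"],s["opening"])
```

```text
[560.27358813  -8.34476674 275.11496758] [ 0.00617786 -0.01469274  0.00366157] [-0.34616215  0.97985972  0.31881286] 0.8497040961937088
```

View pics/w2.png

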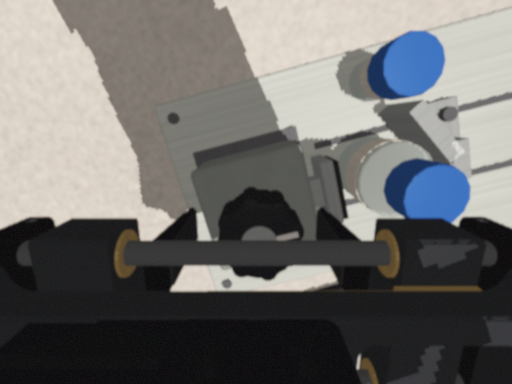

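play_rows --increments '[{"dx": 0, "dy": 0, "dz": 2, "rx": 0, "ry": 0, "rz": 0}, {"dx": 0, "dy": 0, "dz": 2, "rx": 0, "ry": 0, "rz": 0}, {"dx": 0, "dy": 0, "dz": 2, "rx": 0, "ry": 0, "rz": 0}, {"dx": 0, "dy": 0, "dz": 2, "rx": 0, "ry": 0, "rz": 0}, {"dx": 0, "dy": 0, "dz": 2, "rx": 0, "ry": 0, "rz": 0}, {"dx": 0, "dy": 0, "dz": 2, "rx": 0, "ry": 0, "rz": 0}, {"dx": 0, "dy": 0, "dz": 2, "rx": 0, "ry": 0, "rz": 0}, {"dx": 0, "dy": 0, "dz": 2, "rx": 0, "ry": 0, "rz": 0}]' --fingers 0.0

```text
t: 3.72
eef_pos: [560.6, -7.6, 273.5]
tcp_rot: [3.139, 0.003, 2.705]
ft_force: [2.3, 8.9, 0.8]
opening: 0.528
```

```bash
cat > st.py <<'E'
from h import *
s=env.state(); print(s["t"],s["eef_pos"].round(2),"rot",s["tcp_rot"].round(3),"M",s["moment"].round(3),"F",s["ft_force"].round(2),"op",round(s["opening"],4),"q6",s["joints"][5].round(3),"v6",s["qvel"][5].round(3),"tau6",s["tau"][5].round(3))
E
python3 st.py
```

```text
3.7167 [560.59  -7.57 273.51] rot [3.139e+00 3.000e-03 2.705e+00] M [ 1.415 -0.463 -0.258] F [2.34 8.91 0.77] op 0.5278 q6 -1.268 v6 0.0 tau6 -0.215
```

play_rows --increments '[{"dx": 0, "dy": 0.8, "dz": 0, "rx": 0, "ry": 0, "rz": 0}, {"dx": 0, "dy": 0.8, "dz": 0, "rx": 0, "ry": 0, "rz": 0.6}, {"dx": 0, "dy": 0.8, "dz": 0, "rx": 0, "ry": 0, "rz": 1.3}, {"dx": 0, "dy": 0.8, "dz": 0, "rx": 0, "ry": 0, "rz": 2}, {"dx": 0, "dy": 0.8, "dz": 0, "rx": 0, "ry": 0, "rz": 2.7}, {"dx": 0, "dy": 0.8, "dz": 0, "rx": 0, "ry": 0, "rz": 3.4}, {"dx": 0, "dy": 0.8, "dz": 0, "rx": 0, "ry": 0, "rz": 4.1}, {"dx": 0, "dy": 0.8, "dz": 0, "rx": 0, "ry": 0, "rz": 4.8}]'

```text
t: 4.38
eef_pos: [560.8, -8.7, 273.6]
tcp_rot: [3.14, 0.004, 2.2]
ft_force: [-3.9, -22.5, 5.0]
opening: 0.506
```

```bash
python3 st.py
python3 - <<'E'
from h import *
c=viewer.read_camera("wrist"); save(c,"w3.png"); c=viewer.read_camera("side"); save(c,"si3.png",(190,90,350,260),3.4)
E
```

```text
4.3833 [560.82  -8.73 273.56] rot [3.14  0.004 2.2  ] M [-3.841  0.782 -0.019] F [ -3.85 -22.45   4.99] op 0.5057 q6 -0.76 v6 0.874 tau6 -1.608
```

View pics/w3.png

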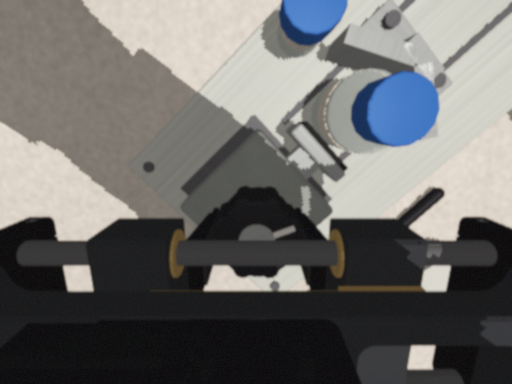

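play_rows --increments '[{"dx": 0, "dy": 0, "dz": 0, "rx": 0, "ry": 0, "rz": 0.6}, {"dx": 0, "dy": 0, "dz": 0, "rx": 0, "ry": 0, "rz": 1.2}, {"dx": 0, "dy": 0, "dz": 0, "rx": 0, "ry": 0, "rz": 1.8}, {"dx": 0, "dy": 0, "dz": 0, "rx": 0, "ry": 0, "rz": 2.4}, {"dx": 0, "dy": 0, "dz": 0, "rx": 0, "ry": 0, "rz": 3.0}, {"dx": 0, "dy": 0, "dz": 0, "rx": 0, "ry": 0, "rz": 3.6}, {"dx": 0, "dy": 0, "dz": 0, "rx": 0, "ry": 0, "rz": 4.2}, {"dx": 0, "dy": 0, "dz": 0, "rx": 0, "ry": 0, "rz": 4.8}]'

```text
t: 5.15
eef_pos: [559.9, -9.6, 273.5]
tcp_rot: [-3.14, 0.003, 1.694]
ft_force: [-9.6, -10.4, 5.3]
opening: 0.509
```

```bash
python3 st.py
python3 - <<'E'
from h import *
c=viewer.read_camera("wrist"); save(c,"w4.png"); c=viewer.read_camera("side"); save(c,"si4.png",(190,90,350,260),3.4)
E
python3 st.py
```

```text
5.15 [559.86  -9.6  273.5 ] rot [-3.140e+00  3.000e-03  1.694e+00] M [-1.609  1.913  0.178] F [ -9.62 -10.38   5.34] op 0.5089 q6 -0.255 v6 0.749 tau6 -1.068
5.25 [559.83  -9.63 273.51] rot [-3.140e+00  3.000e-03  1.694e+00] M [-1.58   1.742 -0.059] F [ -9.63 -10.62   4.9 ] op 0.5119 q6 -0.255 v6 -0.064 tau6 0.859
```

View pics/w4.png

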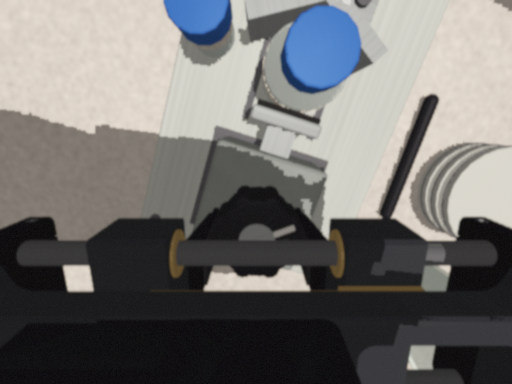

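View pics/si4.png

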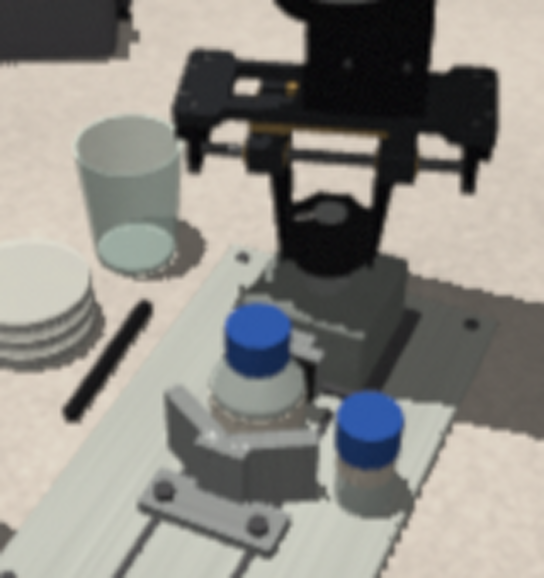

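play_rows --increments '[{"dx": -0.4, "dy": -0.5, "dz": 0, "rx": 0, "ry": 0, "rz": 0.4}, {"dx": -0.4, "dy": -0.5, "dz": 0, "rx": 0, "ry": 0, "rz": 0.8}, {"dx": -0.4, "dy": -0.5, "dz": 0, "rx": 0, "ry": 0, "rz": 1.2}, {"dx": -0.4, "dy": -0.5, "dz": 0, "rx": 0, "ry": 0, "rz": 1.6}, {"dx": -0.4, "dy": -0.5, "dz": 0, "rx": 0, "ry": 0, "rz": 2.0}]'

```text
t: 5.67
eef_pos: [559.1, -9.9, 273.5]
tcp_rot: [-3.14, 0.003, 1.483]
ft_force: [-3.1, 1.1, 2.2]
opening: 0.511
```

```bash
python3 st.py
```

```text
5.6667 [559.13  -9.89 273.51] rot [-3.140e+00  3.000e-03  1.483e+00] M [0.458 0.541 0.112] F [-3.12  1.08  2.16] op 0.5114 q6 -0.045 v6 0.498 tau6 -0.687
```

play_rows --increments '[{"dx": 0, "dy": 0, "dz": 0, "rx": 0, "ry": 0, "rz": 0.4}, {"dx": 0, "dy": 0, "dz": 0, "rx": 0, "ry": 0, "rz": 0.8}, {"dx": 0, "dy": 0, "dz": 0, "rx": 0, "ry": 0, "rz": 1.2}]'

```text
t: 5.92
eef_pos: [558.8, -9.8, 273.5]
tcp_rot: [-3.139, 0.003, 1.356]
ft_force: [-3.1, 0.7, 1.7]
opening: 0.512
```

```bash
python3 st.py;  python3 - <<'E'
from h import *
c=viewer.read_camera("wrist"); save(c,"w5.png"); c=viewer.read_camera("side"); save(c,"si5.png",(190,90,350,260),3.4)
E
```

```text
5.9167 [558.83  -9.81 273.51] rot [-3.139e+00  3.000e-03  1.356e+00] M [0.335 0.536 0.141] F [-3.15  0.71  1.67] op 0.5123 q6 0.083 v6 0.499 tau6 -0.679
```

View pics/w5.png

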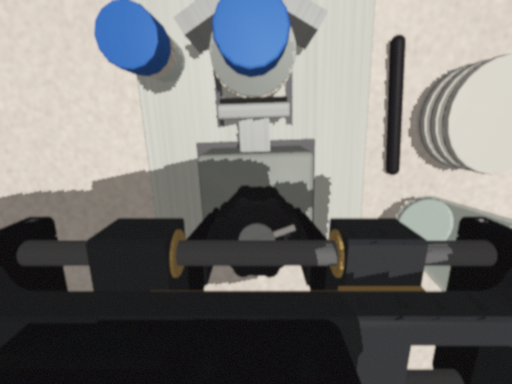

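View pics/si5.png

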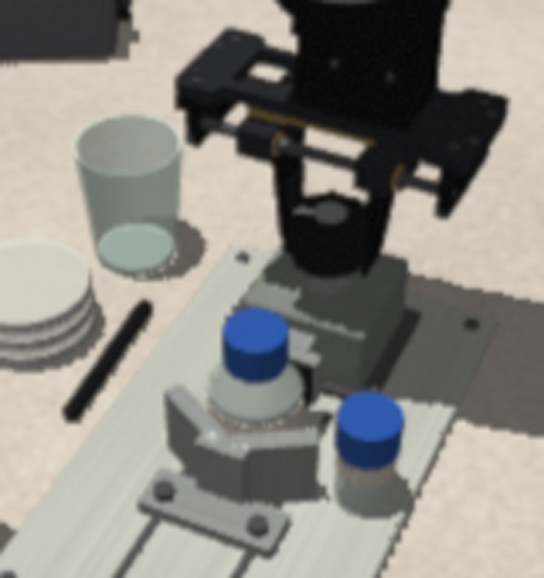

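play_rows --increments '[{"dx": 0, "dy": 0, "dz": 0, "rx": 0, "ry": 0, "rz": 0.4}, {"dx": 0, "dy": 0, "dz": 0, "rx": 0, "ry": 0, "rz": 0.8}, {"dx": 0, "dy": 0, "dz": 0, "rx": 0, "ry": 0, "rz": 1.2}]'

```text
t: 6.27
eef_pos: [558.6, -9.7, 273.5]
tcp_rot: [-3.138, 0.003, 1.231]
ft_force: [-4.0, 1.7, 2.9]
opening: 0.507
```

```bash
python3 st.py
```

```text
6.2667 [558.59  -9.72 273.52] rot [-3.138e+00  3.000e-03  1.231e+00] M [0.378 0.657 0.091] F [-3.96  1.73  2.92] op 0.5073 q6 0.208 v6 0.5 tau6 -0.692
```

play_rows --increments '[{"dx": 0, "dy": 0, "dz": 0, "rx": 0, "ry": 0, "rz": 0.4}, {"dx": 0, "dy": 0, "dz": 0, "rx": 0, "ry": 0, "rz": 0.8}]'

```text
t: 6.43
eef_pos: [558.4, -9.6, 273.5]
tcp_rot: [-3.138, 0.004, 1.147]
ft_force: [-3.1, 0.9, 3.0]
opening: 0.507
```

```bash
python3 st.py
```

```text
6.4333 [558.37  -9.62 273.52] rot [-3.138  0.004  1.147] M [0.381 0.559 0.171] F [-3.13  0.86  2.99] op 0.5072 q6 0.292 v6 0.5 tau6 -0.68
```

play_rows --increments '[{"dx": 0, "dy": 0, "dz": 0, "rx": 0, "ry": 0, "rz": 0.4}]'

```text
t: 6.52
eef_pos: [558.3, -9.5, 273.5]
tcp_rot: [-3.138, 0.004, 1.105]
ft_force: [-1.3, 0.8, -0.1]
opening: 0.51
```

```bash
python3 st.py;  python3 - <<'E'
from h import *
c=viewer.read_camera("wrist"); save(c,"w6.png"); c=viewer.read_camera("side"); save(c,"si6.png",(190,90,350,260),3.4)
E
```

```text
6.5167 [558.27  -9.55 273.53] rot [-3.138  0.004  1.105] M [0.244 0.267 0.13 ] F [-1.34  0.76 -0.12] op 0.5104 q6 0.334 v6 0.505 tau6 -0.701
```

View pics/w6.png

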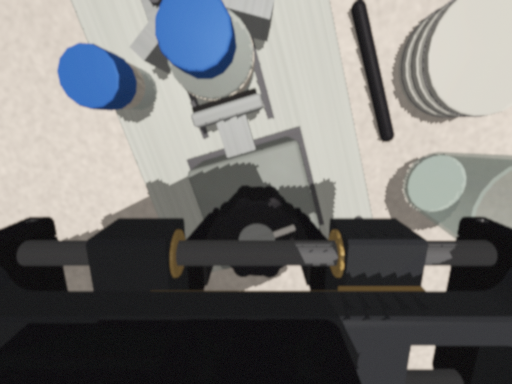

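View pics/si6.png

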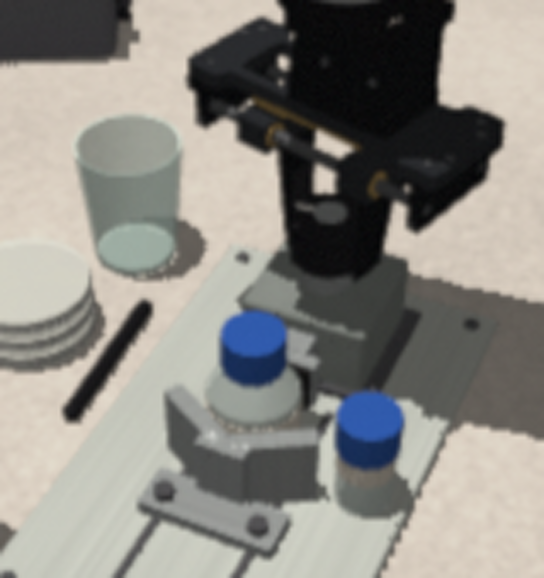

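play_rows --increments '[{"dx": 0, "dy": 0, "dz": 0, "rx": 0, "ry": 0, "rz": 0.4}, {"dx": 0, "dy": 0, "dz": 0, "rx": 0, "ry": 0, "rz": 0.8}]'

```text
t: 6.78
eef_pos: [558.1, -9.4, 273.5]
tcp_rot: [-3.137, 0.004, 1.022]
ft_force: [-3.1, 2.2, 2.1]
opening: 0.505
```

```bash
python3 st.py
```

```text
6.7833 [558.1   -9.44 273.52] rot [-3.137  0.004  1.022] M [0.513 0.507 0.144] F [-3.08  2.21  2.05] op 0.5054 q6 0.416 v6 0.507 tau6 -0.828
```

play_rows --increments '[{"dx": 0, "dy": 0, "dz": 0, "rx": 0, "ry": 0, "rz": 0.4}]'

```text
t: 6.87
eef_pos: [558.0, -9.4, 273.5]
tcp_rot: [-3.137, 0.005, 0.981]
ft_force: [-1.4, 0.4, 0.4]
opening: 0.507
```

```bash
python3 st.py
```

```text
6.8667 [558.02  -9.37 273.54] rot [-3.137  0.005  0.981] M [0.258 0.199 0.167] F [-1.39  0.39  0.38] op 0.5072 q6 0.457 v6 0.487 tau6 -0.664
```

play_rows --increments '[{"dx": 0, "dy": 0, "dz": 0, "rx": 0, "ry": 0, "rz": 0.4}]'

```text
t: 6.95
eef_pos: [557.9, -9.3, 273.5]
tcp_rot: [-3.137, 0.005, 0.94]
ft_force: [-2.8, 0.9, 0.8]
opening: 0.506
```

```bash
python3 st.py
```

```text
6.95 [557.93  -9.29 273.54] rot [-3.137  0.005  0.94 ] M [0.332 0.269 0.153] F [-2.78  0.93  0.79] op 0.5064 q6 0.498 v6 0.49 tau6 -0.654
```

play_rows --increments '[{"dx": 0, "dy": 0, "dz": 0, "rx": 0, "ry": 0, "rz": 0.4}]'

```text
t: 7.03
eef_pos: [557.8, -9.2, 273.5]
tcp_rot: [-3.137, 0.005, 0.899]
ft_force: [-1.4, 1.8, 0.5]
opening: 0.508
```

```bash
python3 st.py;  python3 - <<'E'
from h import *
c=viewer.read_camera("wrist"); save(c,"w7.png"); c=viewer.read_camera("scene"); save(c,"sc7.png",(190,120,330,260),4.2);c=viewer.read_camera("side"); save(c,"si7.png",(230,170,330,260),6)
E
```

```text
7.0333 [557.84  -9.21 273.55] rot [-3.137  0.005  0.899] M [0.345 0.313 0.133] F [-1.35  1.78  0.53] op 0.508 q6 0.539 v6 0.487 tau6 -0.615
```

View pics/w7.png

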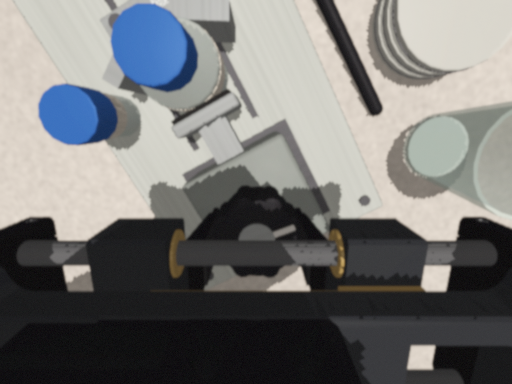

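View pics/sc7.png

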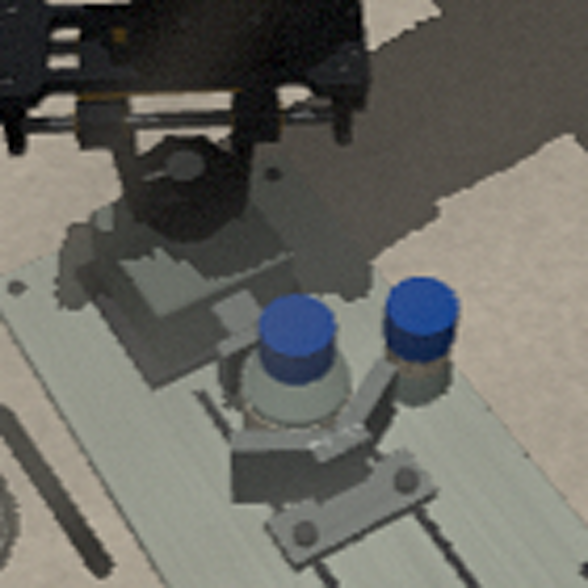

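View pics/si7.png

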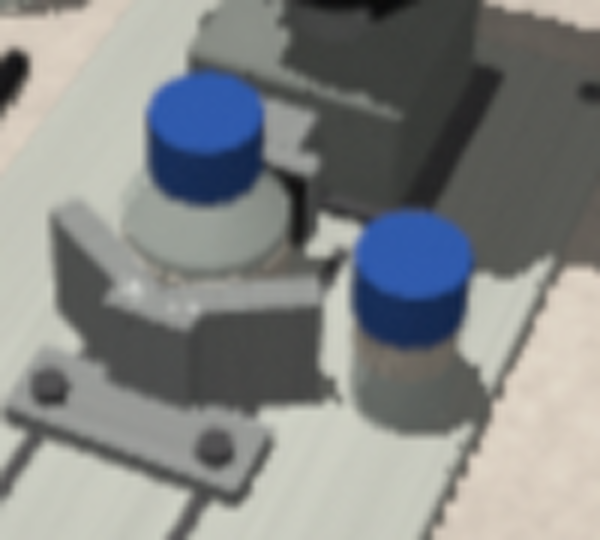

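```bash
cat >> st.py <<'E'
for n,box in(("side",(240,150,300,225)),("scene",(240,170,282,225))):
    c=viewer.read_camera(n);x0,y0,x1,y1=box;im=c["image"][y0:y1,x0:x1].astype(int)
    m=((im[...,2]>im[...,0]+50)).astype(np.uint8)
    k,l,st,ce=cv2.connectedComponentsWithStats(m);i=1+np.argmax(st[1:,4]);print(n,st[i],(ce[i]+[x0,y0]).round(2),plane(c,*(ce[i]+[x0,y0]),105)[:2].round(1))
E
python3 st.py
```

```text
7.1833 [557.85  -9.23 273.55] rot [-3.137  0.005  0.901] M [ 0.378  0.317 -0.092] F [-2.18  1.72  0.7 ] op 0.5059 q6 0.537 v6 -0.007 tau6 0.251
side [ 15  32  19  21 335] [263.86 191.8 ] [580.9 106.6]
scene [ 12  20  18  15 209] [260.26 197.11] [577.2  99.3]
```

play_rows --increments '[{"dx": 0, "dy": 0, "dz": 0, "rx": 0, "ry": 0, "rz": 0.4}, {"dx": 0, "dy": 0, "dz": 0, "rx": 0, "ry": 0, "rz": 0.8}]'

```text
t: 7.45
eef_pos: [557.7, -9.1, 273.5]
tcp_rot: [-3.137, 0.006, 0.818]
ft_force: [-3.2, 3.8, 2.1]
opening: 0.511
```

```bash
python3 st.py
```

```text
7.45 [557.71  -9.06 273.51] rot [-3.137  0.006  0.818] M [0.737 0.517 0.295] F [-3.24  3.81  2.08] op 0.5109 q6 0.621 v6 0.511 tau6 -0.734
side [ 15  32  19  21 335] [263.82 191.82] [580.9 106.7]
scene [ 12  20  18  15 211] [260.33 197.15] [577.1  99.4]
```

play_rows --increments '[{"dx": 0, "dy": 0, "dz": 0, "rx": 0, "ry": 0, "rz": 0.3}]'

```text
t: 7.63
eef_pos: [557.7, -8.9, 273.5]
tcp_rot: [-3.137, 0.006, 0.79]
ft_force: [-2.7, 1.4, 0.6]
opening: 0.51
```

```bash
python3 st.py
```

```text
7.6333 [557.65  -8.95 273.51] rot [-3.137  0.006  0.79 ] M [0.465 0.283 0.317] F [-2.69  1.42  0.56] op 0.5096 q6 0.649 v6 0.402 tau6 -0.71
side [ 15  32  19  21 333] [263.85 191.82] [580.9 106.7]
scene [ 12  20  18  15 211] [260.33 197.15] [577.1  99.4]
```

play_rows --increments '[{"dx": 0, "dy": 0, "dz": 0, "rx": 0, "ry": 0, "rz": 0}, {"dx": 0, "dy": 0, "dz": 0, "rx": 0, "ry": 0, "rz": 0}, {"dx": 0, "dy": 0, "dz": 0, "rx": 0, "ry": 0, "rz": 0}]'

```text
t: 7.98
eef_pos: [557.7, -9.0, 273.5]
tcp_rot: [-3.137, 0.006, 0.789]
ft_force: [-2.9, 2.5, 1.6]
opening: 0.509
```

```bash
python3 st.py; sed -n 1p st.py >/dev/null
python3 - <<'E'
from h import *
c=viewer.read_camera("wrist"); save(c,"w8.png")
E
```

```text
7.9833 [557.66  -8.98 273.53] rot [-3.137  0.006  0.789] M [0.541 0.362 0.181] F [-2.87  2.5   1.64] op 0.5092 q6 0.649 v6 0.007 tau6 0.178
side [ 15  32  19  21 334] [263.88 191.83] [580.8 106.7]
scene [ 12  20  18  15 211] [260.33 197.15] [577.1  99.4]
```

play_rows --increments '[{"dx": 0, "dy": 0, "dz": 0, "rx": 0, "ry": 0, "rz": 0}, {"dx": 0, "dy": 0, "dz": 0, "rx": 0, "ry": 0, "rz": 0}, {"dx": 0, "dy": 0, "dz": 0, "rx": 0, "ry": 0, "rz": 0}, {"dx": 0, "dy": 0, "dz": 0, "rx": 0, "ry": 0, "rz": 0}, {"dx": 0, "dy": 0, "dz": 0, "rx": 0, "ry": 0, "rz": 0}, {"dx": 0, "dy": 0, "dz": 0, "rx": 0, "ry": 0, "rz": 0}]' --fingers 0.8

```text
t: 8.63
eef_pos: [557.7, -9.0, 273.5]
tcp_rot: [-3.137, 0.006, 0.789]
ft_force: [0.3, -0.4, -0.2]
opening: 0.79
```

```bash
python3 st.py
python3 - <<'E'
from h import *
c=viewer.read_camera("wrist"); save(c,"w9.png")
E
```

```text
8.6333 [557.7   -9.03 273.53] rot [-3.137  0.006  0.789] M [-0.077  0.148 -0.039] F [ 0.29 -0.38 -0.21] op 0.7901 q6 0.65 v6 -0.001 tau6 -0.0
side [ 15  32  19  21 334] [263.88 191.83] [580.8 106.7]
scene [ 12  20  18  15 211] [260.33 197.15] [577.1  99.4]
```

View pics/w8.png

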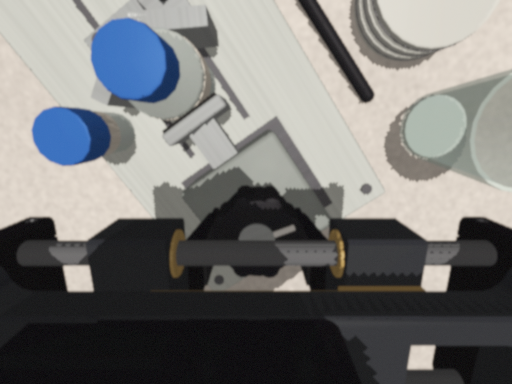

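View pics/w9.png

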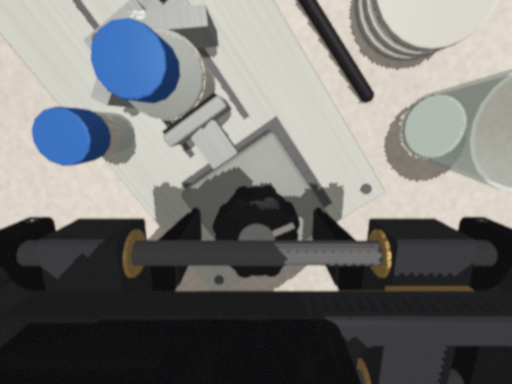

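play_rows --increments '[{"dx": 0, "dy": 0, "dz": -8, "rx": 0, "ry": 0, "rz": 0}, {"dx": 0, "dy": 0, "dz": -22, "rx": 0, "ry": 0, "rz": 0}, {"dx": 0, "dy": 0, "dz": -42, "rx": 0, "ry": 0, "rz": 0}, {"dx": 0, "dy": 0, "dz": -62, "rx": 0, "ry": 0, "rz": 0}, {"dx": 0, "dy": 0, "dz": -80, "rx": 0, "ry": 0, "rz": 0}, {"dx": 0, "dy": 0, "dz": -90, "rx": 0, "ry": 0, "rz": 0}, {"dx": 0, "dy": 0, "dz": -90, "rx": 0, "ry": 0, "rz": 0}, {"dx": 0, "dy": 0, "dz": -90, "rx": 0, "ry": 0, "rz": 0}]'

```text
t: 9.45
eef_pos: [558.1, -8.9, 363.6]
tcp_rot: [-3.137, 0.005, 0.789]
ft_force: [-0.3, 0.2, -0.9]
opening: 0.797
```

```bash
python3 st.py
python3 - <<'E'
from h import *
c=viewer.read_camera("side"); save(c,"si10.png",(190,90,350,260),3.4)
E
```

```text
9.45 [558.15  -8.92 363.62] rot [-3.137  0.005  0.789] M [-0.074  0.06   0.05 ] F [-0.28  0.2  -0.89] op 0.7972 q6 0.649 v6 -0.001 tau6 0.0
side [ 15  32  19  21 328] [263.8  191.74] [581.  106.5]
scene [ 12  20  18  15 210] [260.3  197.18] [577.2  99.4]
```

View pics/si10.png

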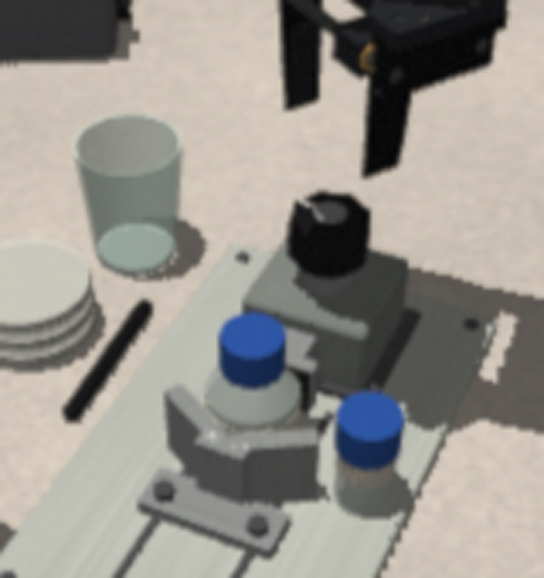

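Run:
```python
from h import *
for n,box,z,f in(("side",(240,150,300,225),105,"side0.png"),("scene",(240,170,282,225),105,"scene0.png")):
    c=viewer.read_camera(n);x0,y0,x1,y1=box
    for im in(cv2.imread("pics/"+f)[...,::-1],c["image"]):
        im=im[y0:y1,x0:x1].astype(int);m=((im[...,2]>im[...,0]+50)).astype(np.uint8)
        k,l,st,ce=cv2.connectedComponentsWithStats(m);i=1+np.argmax(st[1:,4]);print(n,plane(c,*(ce[i]+[x0,y0]),105)[:2].round(1))
c=viewer.read_camera("wrist");save(c,"w11.png")
```

```text
side [581.3  94.8]
side [581.  106.5]
scene [575.9  89.1]
scene [577.2  99.4]
```

View pics/w11.png

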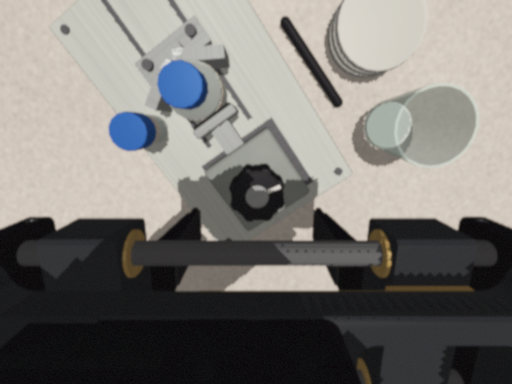

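```bash
python3 -c "
from cell import env
print(env.job_done())"
```

```text
the job is handed in; nothing more can be done
None
```

The bottle is clamped against its V stop and I've handed the job in. The job reports no verdict, and I couldn't measure the nip after letting go.

**What I did:** I gripped the knob from above at about (560, −9) mm and broke it loose. I then kept turning clockwise in short steps, about 1.9 rad of wrist turn in a single grasp. After that I let go and lifted 90 mm clear.

**Seating:** The resisting moment while turning rose from about 0.13 to 0.30–0.32 N m. At the same point the bottle's cap stopped moving in both cameras. That suggests a nip of about 10–15 N, with an uncertainty of about 3 N from noise in the moment reading.

**Last checks:**
- After release the cap stayed where it was, to within 0.3 mm.
- The bottle looked upright in the V.
- The vial, marker, dishes and beaker showed no movement in the last pictures. I didn't measure them, and the rack, jar and larger bottle were not checked at the end.
- The gripper touched nothing.

**Disagreements:**
- The knob turned less than the wrist, because the pads slipped by about 0.2 rad at break-loose. I estimate the knob at about 1.7–1.8 rad, from the bottle having slid about 10–12 mm.
- The scene and side cameras disagree by up to 7 mm on where the cap is, so I used only the change in position.

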